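# Hold the hidden bolt head while the bust stand is tightened

### The arm

A 6-joint arm with a two-finger parallel gripper is mounted at the origin on the work surface. World frame = base frame: x ahead of the robot, y to its left, z up, the work surface at z = 0. Lengths are in mm, angles in rad, forces in N, time in s.
With the tool pointing down it reaches from about 350 to 975 mm from the base axis. Payload 7.1 kg.
Tool frame: the origin (TCP) lies on the front face of the gripper's body, between the roots of the fingers; the fingertips stand 80 mm ahead of it and the grasp point (between the pads) lies 61 mm ahead of it (env.tips_ahead is the distance from the TCP to the fingertips, in mm); z points along the fingers, y is the direction in which the jaws open and shut (so a half turn about z gives the same grasp; the last joint's range is limited). The gripper opens to 88 mm and grips with 3 to 60 N. Pads are 20 mm wide; open, the fingers measure 115 mm over their backs; the gripper's body (75 mm by 178 mm) begins 61 mm behind the grasp point.
Start: joints at [1.261, 0.423, 1.63, -0, 1.089, -0.019], TCP at [179.168, 598.752, 302.675] pointing down, gripper open.
Joint ranges: [-3, 3], [-0.9, 2.11], [0.09, 2.58], [-1.31, 4.45], [0.11, 2.69], [-2.54, 2.54]. Speed limits (rad/s): [2.39, 2.39, 3.01, 3.14, 3.14, 3.14].

### API

Orientations are given as a unit quaternion [x, y, z, w].
In Python, from station import env, set_gripper, viewer, workorder gives the robot as it stands. Calls block until the motion is done:
- env.reach(position, orientation): joint-space move of the TCP to a pose.
- env.move_l(position, rot=None, rate=150, f_stop=None): straight line of the TCP; rot=None keeps the orientation; rate is the mean speed in mm/s. With f_stop (N) it stops when the force on the tool has changed by that much, and returns True; else False.
- env.move_joints(angles): joint-space move.
- set_gripper(opening): finger opening in mm; the grip force is fixed at half the most; returns when the fingers have stopped.
- env.hold(seconds).
- env.ik(position, orientation): joint angles nearest the present ones, or None.
- env.read_state(): the state.
- viewer.camera(name): name is "side" or "top" or "wrist"; returns the picture (480x640x3 uint8, blue, green, red); there is no depth.
- viewer.camera_params(name): a dict with "fx", "fy", "cx", "cy" (pixels), "dist" ([k1, k2, p1, p2, k3] as OpenCV has them; the pictures are not rectified), "pose" (4x4, takes a point from camera to world coordinates); the wrist camera has in their place "tool_from_camera" (4x4, takes a point from camera to tool coordinates, whose origin is the TCP and whose axes are the flange's). Camera axes: x right, y up, looking along -z (the intrinsics and any distortion apply to the point x, -y, -z); pixel columns grow to the right and rows downward; lengths in mm; the calibration is good to about 2 mm. A picture is of the moment at which its call begins: read the wrist's pose just before it. camera_params takes no time and is no camera call.
A pose or a line that the arm cannot do raises env.IKError and nothing moves.
- workorder.sign_off(): hands the job in, once; it reports no verdict.
The state is a dict: "time_s": time; "qpos": joint angles; "dq": joint speeds; "tau": joint torques, N m; "tool_pos": TCP position; "orientation": TCP orientation; "force": force on the tool from outside, world axes, zero at the start; "wrist_torque": the same for the moment, N m; "width": finger opening in mm.
Only numpy, scipy, OpenCV 4.12 (cv2) and the standard library are available. Lean on these libraries where they do the work, as an engineer would, in place of code of your own. Each camera call takes 0.05 s, during which the arm holds its last target. There are 200 camera calls.

### The job

The slow nut runner on the bust stand is dragging the bolt round with the nut, so the shoulder bar cannot be tightened. First turn the dial of its torque controller until its pointer lines up with the black index block on the ring round the dial (leave the ring where it is), then let go of it, reach down into the narrow gap behind the bracket, grasp the bolt head and stop it from turning. Finish while still holding the bolt head firmly, do not let go of it, and do not knock over or push away the cup, the small clay bust or the modelling stick.

Things in the scene. Friction and masses are not known exactly. Their poses are not given: they have to be found in the camera images.
- stand: Bust stand, fixed. Origin on the table under the rear face of its bracket, in line with the bolt; x points to the rear (at yaw 0 away from the robot), y left, z up. Plywood board 18 mm thick, x -190 to 80, y -115 to 115 mm. Dark steel bracket plate, y -45 to 45, x -6 to 0 mm, top at z 121 mm. The bolt's axis is parallel to x at z 95 mm. See gap_top and runner_top for the rest.
- gap_top (a point): Middle of the gap's open top, 121 mm above the table; stand's axes. The gap lies between the bracket's rear face and a light wooden batten (in the stand's frame x 53 to 73, y -85 to 85 mm, top at 121 mm). It is 53 mm wide in x, open at the top and both ends, down to the board.
- runner_top (a point): Highest point of what stands in front of the bracket, 120 mm above the table, on the black nut runner's clamp; stand's axes. The runner is 44 mm in diameter, lies along x (stand's x -150 to -38 mm) on a wooden cradle and drives the steel nut. An aluminium shoulder bar is under the nut (y -100 to 100, z 82 to 108 mm).
- bolt_head (a point): Centre of the steel hexagonal bolt head in the gap: in the stand's frame (22, 0, 95) mm. It is 30 mm across flats, 34.6 mm across corners, 18 mm thick along the axis (x 13 to 31 mm); a 24 mm diameter sleeve lies between it and the bracket. The point's x is the bolt's axis; it turns with the head. Pinch it from above, the fingers closing along the stand's y.
- bolt (a joint): Angle of the head about the stand's x (right-handed), rad. At multiples of 1.047 (60 degrees) two flats stand upright, facing the stand's +y and -y. The runner drives it all the time with a steady 0.2 N m; free, it creeps at about +0.2 rad/s. It cannot move along its axis. The nut keeps turning when the head is held.
- controller: Torque controller, a grey box 130 x 130 mm and 55 mm high, fixed to the table. Origin: under its centre; the dial stands on the middle of its top. Pointer directions are measured in its frame.
- dial_grip (a point): Point on the dial's upright axis at grip height, 85 mm above the table; it turns with the dial. The dial is a black disc of 42 mm diameter (top at 67 mm) with an upright grip bar 44 mm long and 12 mm thick, 67 to 95 mm above the table. The bar lies along the point's x; the pointer, with a white line on top, is at its +x end.
- dial (a joint): Angle of the dial, rad, growing clockwise seen from above; at 0 the pointer points along the controller's +x. It turns without stops and stays where it is left (friction 0.03 N m).
- index (a joint): Angle of the index ring, rad, with the same zero and sense as the dial: the dial is right when both angles are equal. At the start it is 0.6 to 1.5 rad clockwise of the dial. Stiff (0.15 N m).
- dial_pointer (a point): Point beyond the tip of the dial's pointer, 40 mm from the dial's axis, 67 mm above the table.
- index_mark (a point): Point over the inner half of the index block, 40 mm from the dial's axis, 67 mm above the table. The index block is black, 16 x 7 mm, 4 mm high, on an aluminium ring of 79 mm diameter lying on the box around a white scale.
- maquette: Small dark clay bust, 90 mm wide at the foot, 108 mm high, loose. Origin under its centre. To be left alone.
- cup: White cup, 72 mm across, 85 mm high, loose. Origin under its centre. To be left alone.
- stick: Wooden modelling stick, 185 mm long, 10 mm high, lying along its x. To be left alone.
Things that resemble listed ones, but are neither listed nor needed, are in the scene too. Of the things shaped like the controller, the grey one is meant.

How it is judged:
By the outcome, as a careful person would: the job done as asked, in the order asked, and still so for the second after the job is handed in, while the arm keeps its last pose, push and grip.
It also fails if it takes over 51 s, if anything falls off the work surface, if the arm or the gripper's body presses on something with over 40 N, if the wrist force passes 120 N, or if a joint passes its speed limit or range.

## Working session

There is one attempt and no reset: what is moved stays moved. The work goes in short steps, each a Python script; the robot and the scene stay as the last script left them, time stands still between calls to the robot, and variables do not carry over. Pictures are saved under pics/ and viewed, about 8 in all and at most 12, crops included, and the job is handed in when it is done.

```bash
ls; mkdir -p pics; cat > h.py <<'E'
import numpy as np, cv2
from station import env, set_gripper, viewer, workorder
from scipy.spatial.transform import Rotation as R
def snap(name, fn=None):
    s=env.read_state(); im=viewer.camera(name); p=viewer.camera_params(name)
    if 'pose' in p: T=np.array(p['pose'])
    else:
        W=np.eye(4); W[:3,:3]=R.from_quat(s['orientation']).as_matrix(); W[:3,3]=s['tool_pos']
        T=W@np.array(p['tool_from_camera'])
    K=np.array([[p['fx'],0,p['cx']],[0,p['fy'],p['cy']],[0,0,1.]])
    if fn: cv2.imwrite('pics/'+fn,im); np.savez('pics/'+fn[:-4],im=im,T=T,K=K,d=np.array(p['dist'],float))
    return im,T,K,np.array(p['dist'],float)
def load(fn):
    z=np.load('pics/'+fn+'.npz'); return z['im'],z['T'],z['K'],z['d']
def px2w(uv,z,T,K,d):
    uv=np.asarray(uv,float).reshape(-1,1,2)
    n=cv2.undistortPoints(uv,K,d)[:,0]
    r=np.c_[n[:,0],-n[:,1],-np.ones(len(n))]@T[:3,:3].T
    o=T[:3,3]; return o+r*((z-o[2])/r[:,2])[:,None]
def w2px(P,T,K,d):
    c=(np.asarray(P,float).reshape(-1,3)-T[:3,3])@T[:3,:3]
    return cv2.projectPoints(c*[1,-1,-1],np.zeros(3),np.zeros(3),K,d)[0][:,0]
def down(a): # jaws' y axis at world yaw a (+pi/2 ...) : tool z down
    y=np.array([np.cos(a),np.sin(a),0]); z=np.array([0,0,-1.]); return R.from_matrix(np.c_[np.cross(y,z),y,z]).as_quat()
E
python3 - <<'E'
from h import *
s=env.read_state(); print(s)
for n in ('top','side'):
    im,T,K,d=snap(n,n+'0.png'); print(n,T.round(2).tolist(),K[0,0])
print(viewer.camera_params('wrist'))
E
```

```text
pics
{'time_s': 0.0, 'qpos': array([ 1.26097318e+00,  4.23844543e-01,  1.63071478e+00,  3.23520418e-05,
        1.08861921e+00, -1.90150964e-02]), 'dq': array([-0.00032891, -0.00023902, -0.00032821, -0.00047606, -0.00013939,
       -0.00197948]), 'tau': array([ 1.93326763e-03, -5.44620359e+01, -2.73666269e+01,  6.46164268e-02,
        2.26314651e-02, -8.64867593e-05]), 'tool_pos': array([179.04371088, 598.33202734, 301.88956451]), 'orientation': array([ 1.44899590e-01,  9.89446047e-01, -7.79901452e-04, -1.43920503e-04]), 'force': array([ 0.80289443,  0.72613872, -0.27718917]), 'wrist_torque': array([-0.01812949,  0.02281879,  0.04191087]), 'width': 87.90819705499793}
top [[-0.0, 0.98, -0.19, 246.56], [-1.0, -0.0, 0.0, -115.92], [0.0, 0.19, 0.98, 1582.81], [0.0, 0.0, 0.0, 1.0]] 603.5640908568395
side [[-1.0, 0.01, -0.02, 482.27], [-0.02, -0.75, 0.66, 665.43], [-0.01, 0.66, 0.75, 994.93], [0.0, 0.0, 0.0, 1.0]] 565.1586649805407
{'fx': 348.568371205348, 'fy': 348.568371205348, 'cx': 316.71267623668695, 'cy': 240.38393378592247, 'dist': array([-0.0386259,  0.       ,  0.       ,  0.       ,  0.       ]), 'tool_from_camera': array([[ 1.44774725e-03,  9.70071915e-01,  2.42813474e-01,
         6.52328192e+01],
       [ 9.99998949e-01, -1.38532202e-03, -4.27833537e-04,
        -7.67510322e-02],
       [-7.86544468e-05,  2.42813838e-01, -9.70072901e-01,
        -8.15812441e+01],
       [ 0.00000000e+00,  0.00000000e+00,  0.00000000e+00,
         1.00000000e+00]])}
```

View pics/top0.png

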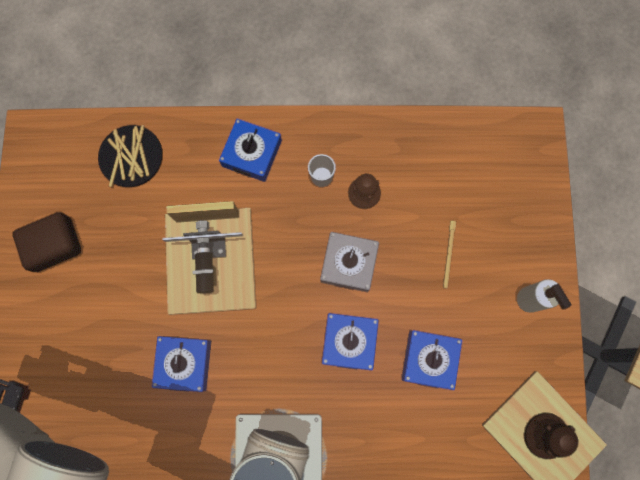

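View pics/side0.png

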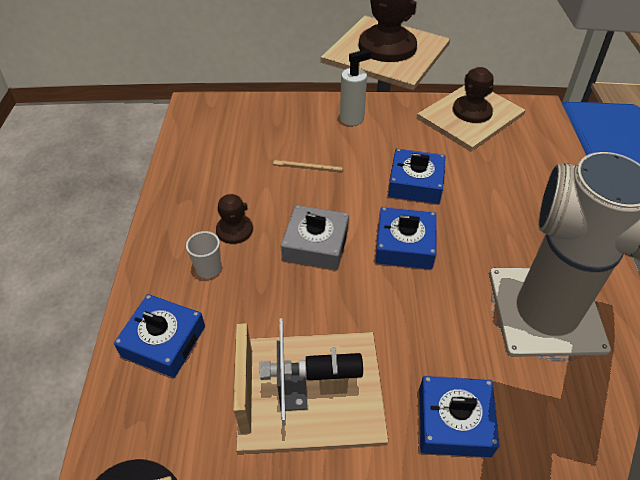

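The top view shows the grey controller at about (350,261), the stand at (210,260) with its batten at row ~210, the cup at (321,170), the bust at (365,190) and the stick at (450,255). The other four controllers are blue. Next come rough positions and a closer wrist picture.

```bash
python3 - <<'E'
from h import *
im,T,K,d=load('top0')
def W(u,v,z): return px2w([u,v],z,T,K,d)[0].round(0)
print('ctrl corners',[W(*c,55) for c in((331,234),(379,241),(370,291),(321,282))])
print('board',[W(*c,18) for c in((167,314),(255,308),(251,208))])
print('batten top far',W(167,206,121),W(235,203,121)); print('bar ends',W(163,240,108),W(243,236,108))
print('cup',W(321,176,0),'bust',W(364,200,0),'stick',W(453,222,5),W(446,287,5))
c=np.mean([px2w(c,55,T,K,d)[0] for c in((331,234),(379,241),(370,291),(321,282))],0); print(c)
env.reach([c[0]-70,c[1],260],down(np.pi/2))
s=env.read_state(); print(s['tool_pos'],s['time_s'],s['qpos'])
snap('wrist','w1.png')
E
```

```text
ctrl corners [array([ 568., -133.,   55.]), array([ 549., -257.,   55.]), array([ 420., -232.,   55.]), array([ 443., -107.,   55.])]
board [array([364., 294.,  18.]), array([380.,  64.,  18.]), array([647.,  80.,  18.])]
batten top far [627. 280. 121.] [634. 108. 121.]
bar ends [542. 289. 108.] [552.  88. 108.]
cup [ 742. -107.    0.] bust [ 674. -223.    0.] stick [ 611. -462.    5.] [ 435. -437.    5.]
[ 495.07360898 -182.16440899   55.        ]
[ 425.3697699  -181.78109371  260.03993998] 2.9833 [-4.29622999e-01  2.47593755e-01  2.01386768e+00  9.66886972e-05
  8.80000885e-01 -2.00121344e+00]
```

View pics/w1.png

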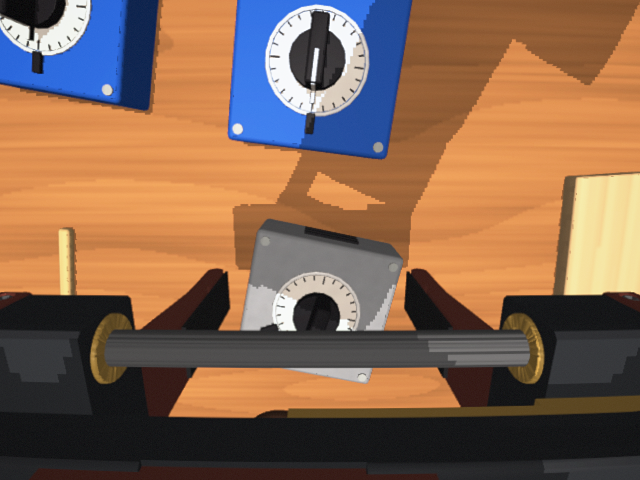

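The gripper's crossbar hides the dial, which is at about (318,312). I'll shift the TCP forward and look again.

```bash
python3 - <<'E'
from h import *
env.move_l([505,-180,230],rate=200)
s=env.read_state(); print(s['tool_pos'],s['time_s'],s['qpos'])
im,T,K,d=snap('wrist','w2.png')
c=w2px([495,-182,67],T,K,d)[0]; print(c)
x,y=np.clip(c.astype(int)-100,0,None); cv2.imwrite('pics/w2c.png',cv2.resize(im[y:y+200,x:x+200],None,fx=3,fy=3,interpolation=cv2.INTER_CUBIC)); print(x,y)
E
```

```text
[ 504.28101841 -179.56261365  229.56885671] 3.6083 [-3.64261938e-01  3.94272778e-01  1.88098420e+00 -1.47964296e-04
  8.68195156e-01 -1.93571888e+00]
[313.44368892 233.8580757 ]
213 133
```

View pics/w2c.png

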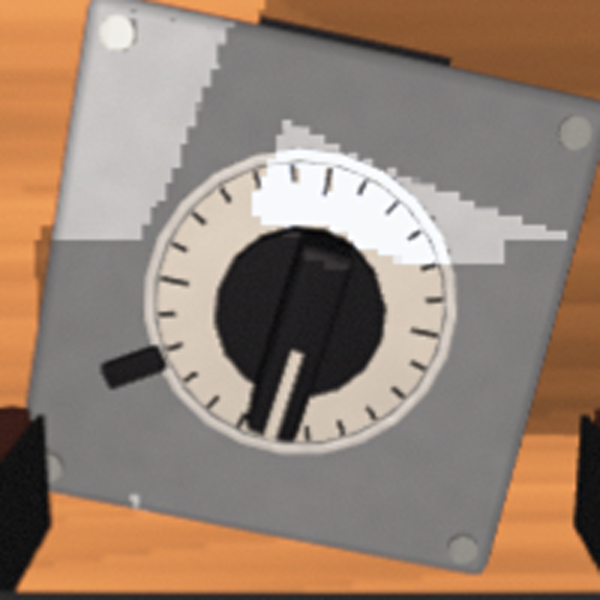

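The crop (origin 213,133, x3) shows the ring centred near (300,301), the index block at (133,366) and the white pointer line from (296,352) to (276,437). I'll measure these by masks.

```bash
cat > meas.py <<'E'
from h import *
def meas(im,T,K,d,c0):
    def roi(c,r):
        m=np.zeros(im.shape[:2],np.uint8); cv2.circle(m,tuple(int(round(v)) for v in c),int(r),255,-1); return m
    hsv=cv2.cvtColor(im,cv2.COLOR_BGR2HSV); g=hsv[...,2]
    a=w2px([[*c0,57],[c0[0]+39.5,c0[1],57]],T,K,d); rad=np.linalg.norm(a[1]-a[0])
    # index block: dark blob between 1.0 and 1.45 ring radii
    m=((g<60).astype(np.uint8)*255)&roi(a[0],rad*1.5)&~roi(a[0],rad*0.98)
    n,l,st,ce=cv2.connectedComponentsWithStats(m)
    for i in range(1,n):
        if st[i,4]>40:
            P=px2w(ce[i],60,T,K,d)[0]; v=P[:2]-c0; print('block',ce[i].round(1),st[i,4],'r',np.hypot(*v).round(1),'ang',np.degrees(np.arctan2(v[1],v[0])).round(1))
    # white line on bar top: bright inside dark, via convex hull of the disc+bar
    b=w2px([*c0,95],T,K,d)[0]
    m=(g<90).astype(np.uint8)*255&roi(a[0],rad*.97)
    cs=max(cv2.findContours(m,cv2.RETR_EXTERNAL,cv2.CHAIN_APPROX_NONE)[0],key=cv2.contourArea)
    h=np.zeros_like(m); cv2.drawContours(h,[cv2.convexHull(cs)],-1,255,-1)
    h=cv2.erode(h,np.ones((3,3)))
    m=(g>120).astype(np.uint8)*255&h
    n,l,st,ce=cv2.connectedComponentsWithStats(m)
    for i in range(1,n):
        if st[i,4]<15: continue
        ys,xs=np.nonzero(l==i); P=px2w(np.c_[xs,ys],95,T,K,d)[:,:2]; mu=P.mean(0)
        w,V=np.linalg.eigh(np.cov((P-mu).T)); v=V[:,1]; v=v*np.sign(v@(mu-c0)+1e-9)
        print('line',ce[i].round(1),st[i,4],'len/wid',(np.sqrt(w[::-1]*12)).round(1),'mu-c0',(mu-c0).round(1),'dir',np.degrees(np.arctan2(v[1],v[0])).round(1),'dir from c0',np.degrees(np.arctan2(*(mu-c0)[::-1])).round(1))
E
python3 - <<'E'
from meas import *
im,T,K,d=load('w2')
o=np.array([213,133]); f=lambda p:np.array(p)/3+o-.33
P=px2w([f(p) for p in((145,303),(457,303),(300,149),(300,454))],57,T,K,d); print(P.round(1))
c=np.array([P[2:,0].mean(),P[:2,1].mean()]); print('c',c)
Q=px2w([f(p) for p in((296,352),(276,437))],95,T,K,d); v=Q[1]-Q[0]; print('line',Q.round(1),np.degrees(np.arctan2(v[1],v[0])))
B=px2w([f(p) for p in((107,377),(160,356))],60,T,K,d); print('block',B.round(1),[np.degrees(np.arctan2(*(b[:2]-c)[::-1])) for b in B])
meas(im,T,K,d,c)
E
```

```text
[[ 497.2 -221.4   57. ]
 [ 497.1 -143.5   57. ]
 [ 459.1 -182.6   57. ]
 [ 537.2 -182.7   57. ]]
c [ 498.15536388 -182.41729869]
line [[ 499.3 -183.1   95. ]
 [ 518.6 -187.5   95. ]] -12.857097952346987
block [[ 515.6 -231.1   60. ]
 [ 510.1 -217.6   60. ]] [np.float64(-70.2824944835273), np.float64(-71.24938580986326)]
block [256.9 254.8] 171 r 44.6 ang -70.8
line [307.2 263.7] 123 len/wid [19.6  2.8] mu-c0 [10.4 -3.4] dir -17.4 dir from c0 -18.2
line [293.  262.1] 66 len/wid [10.3  3.3] mu-c0 [  9.3 -12.6] dir 14.7 dir from c0 -53.7
line [317.8 267.6] 41 len/wid [8.5 2.5] mu-c0 [13.   3.5] dir -42.3 dir from c0 14.9
```

Ring diameter comes out at 78 mm (79 expected). The pointer is at about -17° and the index at -70.8°, so the dial needs about 0.94 rad clockwise, which is in the stated range. Now I'll grasp and turn it.

```bash
python3 - <<'E'
from h import *
c=[498.2,-182.4]; D=np.radians
env.move_l([*c,190],rot=down(D(73)),rate=150)
hit=env.move_l([*c,151],rate=80,f_stop=10); print('hit',hit)
set_gripper(0); s=env.read_state(); print(s['width'],s['force'].round(1),s['wrist_torque'].round(2),s['tool_pos'].round(1),s['time_s'])
if not hit and 9<s['width']<16:
    for a in (55,37,19.2):
        env.move_l([*c,151],rot=down(D(a)),rate=60)
    env.hold(.2)
    s=env.read_state(); x=R.from_quat(s['orientation']).as_matrix()[:,0]
    print('pointer',np.degrees(np.arctan2(-x[1],-x[0])),s['force'].round(1),s['wrist_torque'].round(2),s['time_s'],s['width'])
    snap('wrist','w3.png')
E
```

```text
hit False
11.721057045854272 [ 0.4 -0.7  0. ] [-0.27  0.08 -0.01] [ 498.2 -182.5  151. ] 5.8917
pointer -70.57216055830914 [-3.  -6.2  0.5] [-1.06  0.47 -0.03] 7.4833 11.786009513751422
```

```bash
python3 - <<'E'
from meas import *
set_gripper(88)
env.move_l([498.2,-182.4,230],rate=200)
im,T,K,d=snap('wrist','w4.png'); print(env.read_state()['time_s'])
meas(im,T,K,d,np.array([498.2,-182.4]))
c=w2px([498,-182,67],T,K,d)[0]
x,y=np.clip(c.astype(int)-75,0,None); cv2.imwrite('pics/w4c.png',cv2.resize(im[y:y+150,x:x+150],None,fx=4,fy=4,interpolation=cv2.INTER_CUBIC)); print(x,y)
E
```

```text
9.3583
block [317.2 300.2] 112 r 45.2 ang -69.7
line [316.2 272.6] 128 len/wid [19.2  3. ] mu-c0 [ 3.5 -9.7] dir -69.2 dir from c0 -70.3
line [328.5 273.5] 61 len/wid [9.5 3.3] mu-c0 [11.3 -7.6] dir -103.4 dir from c0 -34.0
line [304.3 274. ] 53 len/wid [9.3 3. ] mu-c0 [ -3.6 -13.1] dir -43.3 dir from c0 -105.2
241 170
```

View pics/w4c.png

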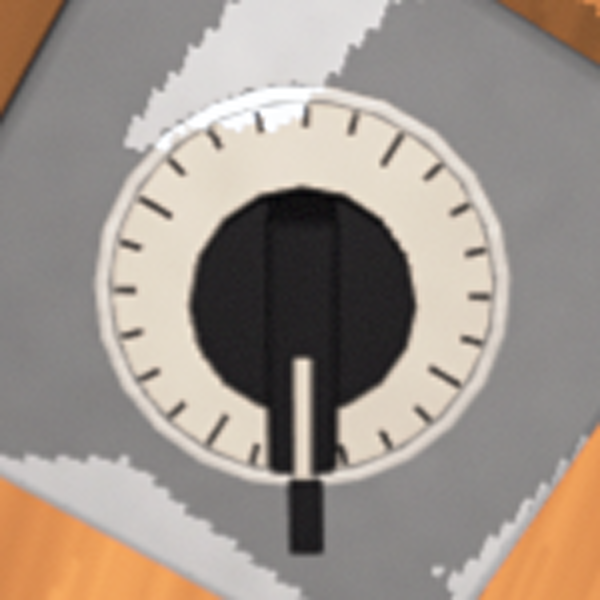

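The white line (crop x≈302) runs straight into the block (x≈306), less than 1° off, so the dial is set and the ring has not moved. Next is a close look at the gap.

```bash
python3 - <<'E'
from h import *
env.reach([580,190,285],down(np.radians(92.9)))
im,T,K,d=snap('wrist','w5.png'); s=env.read_state(); print(s['time_s'],s['qpos'].round(2))
print(w2px([[580,190,110],[557,190,121]],T,K,d))
cv2.imwrite('pics/w5c.png',cv2.resize(im[80:340,160:480],None,fx=2.4,fy=2.4,interpolation=cv2.INTER_CUBIC)[:600])
E
```

```text
10.8417 [ 0.3   0.42  1.68 -0.    1.04 -1.32]
[[318.47106813 242.25905937]
 [320.2035663  214.81776891]]
```

View pics/w5c.png

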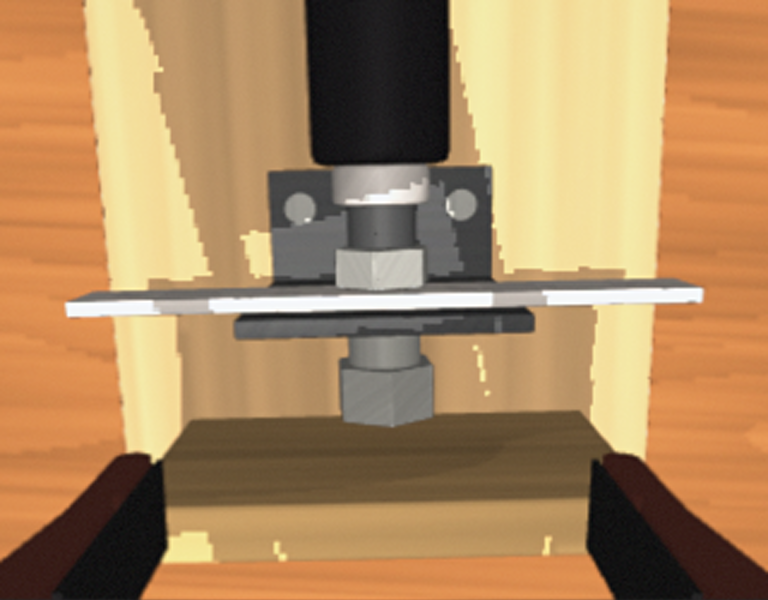

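The crop shows the bracket's rear top edge from (236,338) to (533,331), the batten's front top edge from (163,510) to (588,497), and the bolt head at about (387,390). I'll cast these onto their planes.

```bash
python3 - <<'E'
from h import *
im,T,K,d=load('w5'); f=lambda *p:[np.array(q)/2.4+[160,80]-.3 for q in p]
r=px2w(f((236,338),(533,331)),121,T,K,d); b=px2w(f((163,510),(588,497)),121,T,K,d)
for n,e in(('bracket',r),('batten',b)):
    v=e[0]-e[1]; print(n,e.round(1).tolist(),'len',np.linalg.norm(v).round(1),'yaw',np.degrees(np.arctan2(-v[0],v[1])).round(2),'mid',e.mean(0).round(1))
h=px2w(f((341,362),(433,362),(341,416),(433,416)),97,T,K,d); print('head',h.round(1).tolist(),h.mean(0).round(1))
E
```

```text
bracket [[563.4, 145.8, 121.0], [556.8, 234.0, 121.0]] len 88.5 yaw -175.74 mid [560.1 189.9 121. ]
batten [[619.6, 123.3, 121.0], [608.5, 256.4, 121.0]] len 133.6 yaw -175.23 mid [614.  189.8 121. ]
head [[574.4, 176.6, 97.0], [572.9, 206.8, 97.0], [592.9, 177.3, 97.0], [591.4, 208.1, 97.0]] [582.9 192.2  97. ]
```

Yaw is about 4°, the gap 54 mm (53 expected) and the head 30.5 mm wide at (582.5,191.8). A corner is nearly on top, so the flats are upright at about t≈11.2 s and again near 16.4 s. I'll descend and close at that time.

```bash
python3 - <<'E'
from h import *
p=[582.5,191.8]; q=down(np.radians(94))
env.move_l([*p,250],rot=q,rate=150)
hit=env.move_l([*p,155],rate=100,f_stop=12); s=env.read_state(); print(hit,s['tool_pos'].round(1),s['force'].round(1),s['time_s'])
if not hit:
    set_gripper(46); t=env.read_state()['time_s']; print(t)
    if t<16.0: env.hold(16.0-t)
    set_gripper(0)
    for i in range(3):
        s=env.read_state(); print(s['time_s'],s['width'].round(2),s['force'].round(1),s['wrist_torque'].round(2)); env.hold(.7)
    snap('wrist','w6.png'); snap('side','s6.png')
E
```

```text
False [582.9 192.  155.6] [-0.3  0.3 -0.2] 12.325
13.125Traceback (most recent call last):
  File "<stdin>", line 10, in <module>
AttributeError: 'float' object has no attribute 'round'
```

```bash
python3 - <<'E'
from h import *
for i in range(3):
    s=env.read_state(); print(s['time_s'],round(s['width'],2),s['force'].round(1),s['wrist_torque'].round(2)); env.hold(.8)
im,*c=snap('wrist','w6.png'); sd,*c2=snap('side','s6.png'); 
u=w2px([582,192,95],*c2)[0].astype(int); print(u)
x,y=u-60
cr=cv2.resize(sd[y:y+120,x:x+120],(480,480),interpolation=cv2.INTER_CUBIC)
cv2.imwrite('pics/s6c.png',cr)
E
```

```text
16.4 30.1 [-0.7 -0.5 -0.1] [0.13 0.03 0.03]
17.2 30.08 [ 0.4 -0.8 -0.1] [ 0.12 -0.02  0.02]
18.0 30.93 [-0.3 -1.7  0.5] [0.1  0.02 0.06]
[264 370]
```

View pics/s6c.png

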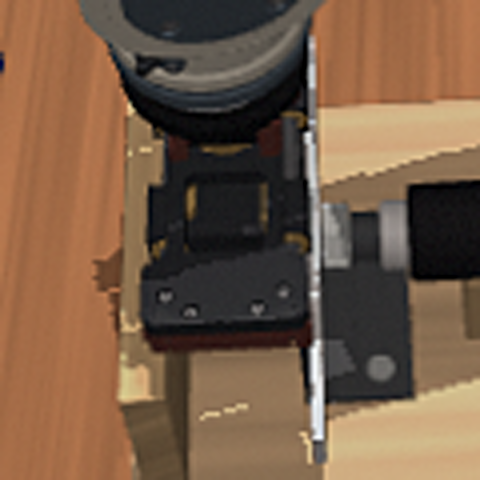

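View pics/w6.png

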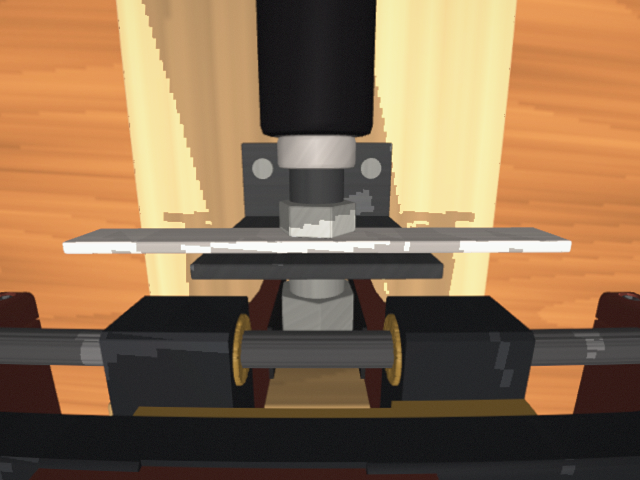

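The fingers are on the head (around (318,305) in the wrist image), but the width grew from 30.08 to 30.93 mm. I need to see whether the head is slipping in the grip.

```bash
python3 - <<'E'
from h import *
for i in range(6):
    s=env.read_state(); print(round(s['time_s'],2),round(s['width'],2),s['force'].round(1),s['wrist_torque'].round(2)); env.hold(.4)
im,*c=snap('wrist','w7.png')
a=cv2.imread('pics/w6.png')[250:345,255:385]; b=im[250:345,255:385]
cv2.imwrite('pics/w67.png',cv2.resize(np.hstack([a,b]),None,fx=3,fy=3,interpolation=cv2.INTER_CUBIC))
E
```

```text
18.9 30.16 [-0.1 -1.4  0.6] [ 0.03 -0.03  0.05]
19.3 30.16 [-0.4 -1.9  0.6] [-0.   -0.06  0.04]
19.7 30.04 [ 1.1 -1.5 -0.5] [0.03 0.01 0.01]
20.1 30.18 [ 0.4 -0.8 -0.7] [-0.07 -0.04  0.03]
20.5 29.89 [ 0.9 -0.7  0.7] [-0.01 -0.01  0.04]
20.9 30.28 [ 0.2 -1.8 -0.9] [0.   0.02 0.08]
```

View pics/w67.png

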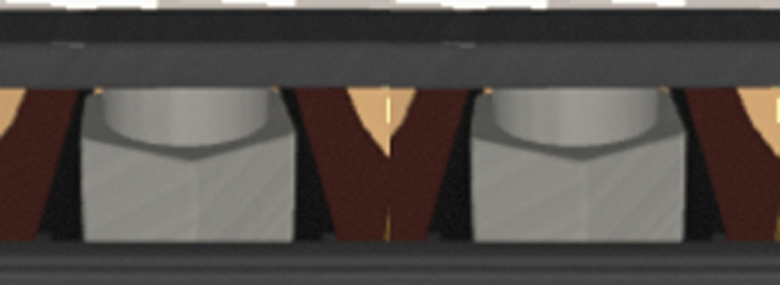

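The two frames, 2.9 s apart, are identical, and a free head would have turned about 33°. So the width change was sensor noise and the head is held. Last I'll check that the loose objects haven't moved, then hand in.

```bash
python3 - <<'E'
from h import *
a=load('top0')[0]; b,*_=snap('top','t8.png')
for n,(x,y) in dict(cup=(321,170),bust=(365,190),stick=(450,255)).items():
    D=cv2.absdiff(a,b)[y-35:y+35,x-18:x+18].max(2); print(n,(D>50).sum())
workorder.sign_off(); s=env.read_state(); print(s['time_s'],s['width'])
E
```

```text
cup 0
bust 0
stick 0
the job is handed in; nothing more can be done
the job is handed in; nothing more can be done
```

I set the dial to the index block, let go of it, then gripped the bolt head in the gap. I handed the job in at about 21 s with the gripper still closed on the head.

- **Dial:** I turned the grip bar about 54° clockwise. After release, a close-up showed the white line meeting the block: pointer at about -69 to -70°, block at -69.7°. That is within about 1°. The block's measured direction changed by about 1° (-70.8° before), within my measuring error, so the ring appears not to have moved.
- **Bolt head:** The jaws closed along the stand's y when two flats stood upright. The opening settled at about 30.1 mm, against 30 mm across flats. Two wrist pictures 2.9 s apart show the head in the same position; left free, it would have turned about 33°.
- **Cup, bust and stick:** The top camera showed no pixel changes around any of them compared with the start.

Two readings did not fully agree:
- **Opening:** One reading was 30.93 mm. The later ones stayed at 29.9–30.3 mm, so I took it as noise.
- **Wrist torque:** The reading about the bolt axis drifted from 0.13 to about 0 N m, so it did not clearly show the 0.2 N m reaction. The evidence that the head is held comes from the pictures and the opening.

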